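# Take the mitre gauge off the disc sander

### The arm

A 6-joint arm with a two-finger parallel gripper is mounted at the origin on the work surface. World frame = base frame: x ahead of the robot, y to its left, z up, the work surface at z = 0. Lengths are in mm, angles in rad, forces in N, time in s.
With the tool pointing down it reaches from about 400 to 925 mm from the base axis. Payload 3.4 kg.
Tool frame: the origin (TCP) lies midway between the tips of the shut fingers; the grasp point (between the pads) lies 19 mm behind it; z points along the fingers, y is the line along which they close (so a half turn about z gives the same grasp; the last joint's range is limited). The gripper opens to 85 mm and grips with 20 to 120 N. Pads are 22 mm wide; open, the fingers measure 114 mm over their backs; the gripper's body (76 mm by 85 mm) begins 54 mm behind the grasp point. The pads swing forward as they close: fully open they stand 13 mm farther back than shut.
Start: joints at [-1.28, 0.307, 1.506, -0, 1.328, -0.073], TCP at [205.115, -537.177, 231.305] pointing down, gripper open.
Joint ranges: [-3.12, 3.12], [-1.05, 2.28], [0.14, 2.33], [-1.42, 4.57], [0.1, 2.73], [-2.68, 2.68]. Speed limits (rad/s): [2.57, 2.57, 3.14, 3.14, 3.14, 3.14].

### API

Orientations are given as a unit quaternion [x, y, z, w].
In Python, from bench import state, camera, job_done gives the robot as it stands.
- The arm moves only by the tool step_arm, never from a script. Its argument "motion" is a list of rows, each a list of 4 numbers: the shift along the tool's x, y, z in mm, then the turn about the tool's z in rad. A call has 1 to 12 rows; each row is the pose to reach, as a shift and turn from the pose commanded when the call began, along the tool's axes at that moment; what a row does not reach only later rows make up. A row lasts 1/10 s, in which the tool goes at most 50 mm and 8.59 degrees, less where a joint would pass 70% of its speed; a pose out of reach is approached as far as the arm can. A call with a gripper value outside its range is refused whole. "fingers" is the closure, from -1 (fully open) to 1 (shut), set as the call begins (left out, the last holds). The fingers move at their own pace and stop on an object; "force" is the grip in N (left out, the last holds). Time passes only in rows, so rows that repeat a pose let the fingers close. It gives the time, the measured TCP pose, the force, the opening and the grip force at its end, in the units of the state.
- state(): the state, without advancing time (a new reading comes with each control period).
- camera(name): name is "side" or "top"; returns a dict with "img" (384x512x3 uint8, blue, green, red), "fx", "fy", "cx", "cy" (pixels), "cam_to_world" (4x4, takes a point from camera to world coordinates). Camera axes: x right, y up, looking along -z (the intrinsics and any distortion apply to the point x, -y, -z); pixel columns grow to the right and rows downward; lengths in mm; the calibration is good to about 2 mm. A picture is of the moment at which its call begins. There is no depth.
- job_done(): hands the job in; it is judged then, once.
The state is a dict: "time": time; "qpos": joint angles; "joint_vel": joint speeds; "tau": joint torques, N m; "tool_pos": TCP position; "tool_rot": TCP orientation; "wrist_force": force on the tool from outside, world axes, zero at the start; "ft_torque": the same for the moment, N m; "opening": opening from 0.0 (shut) to 1.0 (fully open); "finger_force": force on a finger pad.
Only numpy, scipy, OpenCV 4.12 (cv2) and the standard library are available. Lean on these libraries where they do the work, as an engineer would, in place of code of your own. Each camera call takes 0.05 s, during which the arm holds its last target. There are 200 camera calls.

### The job

I want to sand this heel block freehand, so take the mitre gauge off the disc sander: take it by its black knob, draw it straight and level out of the open end of the table's slot without forcing it, and set it down gently in the green-lined compartment of the accessory tray, standing upright on its bar. Leave the heel block, the cork block, the glue bottle, the mallet and the wax tin where they are.

Things in the scene. Friction and masses are not known exactly. Their poses are not given: they have to be found in the camera images.
- gauge_knob (a point): Mitre gauge, loose in the sander's slot, 0.35-0.7 kg, slides with light friction. Point: centre of its upright black round knob, 32 mm diameter, 52 mm tall (top 26 mm above, underside of the steel bar 59 mm below this point). x along the bar to the fence and the bar's long end, z up. Head 108 mm wide, top 36 mm below. Fence 112 mm wide, 36-45 mm ahead (+x), top 15 mm below this point.
- gauge_tip (a point): Centre of the end face of the gauge's bar, 110 mm ahead (+x) of the knob axis, 6 mm above the bar's underside; same axes as gauge_knob. The bar is 150 mm long (it ends 40 mm behind the knob axis), 18 mm wide, 12 mm high, with a foot flange 26 mm wide and 5.5 mm thick held down by the slot's lips. Centre of mass: about 25 mm ahead of the knob axis, 20 mm above the underside.
- slot_mouth (a point): Sander, fixed: middle of the floor of its table's T-slot, at the open end where the gauge is drawn out (along -x). x points into the slot, z up, sanding disc on the +y side. Floor 117 mm above the bench, 13 mm below the table's top. Slot 230 mm long, 20.4 mm wide between the 6 mm thick lips, 28.8 mm below them: the bar has about 1.3 mm play each way. The bar is clear once its far end is past here.
- slot_far (a point): Middle of the slot's floor at the other end of the sander's table, 230 mm along +x from slot_mouth, same axes; the bar's long end points this way. The table reaches 74 mm to the disc side (+y) and 58 mm to the operator's side (-y) of the slot. The round disc guard, 166 mm across, stands 78 mm to the +y side, its top 81 mm above the table; green motor behind it.
- tray_spot (a point): Wooden accessory tray, fixed on the bench: middle of the floor of its large green-lined compartment, 6 mm above the bench. x along the tray's long side, away from the small compartment with the cork block; z up. The compartment is 232 mm along x and 190 mm along y inside; the walls are 8 mm thick, their tops 24 mm above this point.
- heel_block: Pale wooden heel block, 30 x 36 x 45 mm, standing on the sander's table ahead of the gauge's fence, on the side away from the disc; origin at the centre of its underside.
- cork_block: Cork sanding block, 50 x 110 x 32 mm, lying in the small compartment of the tray; origin at the centre of its underside.
- glue_bottle: Yellow glue bottle, 64 mm in diameter, 170 mm tall, standing on the bench; origin at the centre of its underside.
- mallet: Round wooden carver's mallet, standing on its head, 80 mm in diameter, 230 mm tall; origin at the centre of its underside.
- wax_tin: Steel tin, 90 mm in diameter, 60 mm tall, standing on the bench; origin at the centre of its underside.

How it is judged:
By the outcome, as a careful person would: the job done as asked, in the order asked, and still so for the second after the job is handed in, with the robot touching nothing.
It also fails if it takes over 51 s, if anything falls off the work surface, if the arm or the gripper's body presses on something with over 40 N, if the wrist force passes 120 N, or if a joint passes its speed limit or range.

## Working session

There is one attempt and no reset: what is moved stays moved. The work goes in short steps, Python scripts to look and compute and a tool call to move; the robot and the scene stay as the last step left them, time stands still between calls to the robot, and variables do not carry over. Pictures are saved under pics/ and viewed, at most 10 in all, crops included, and the job is handed in when it is done.

Besides the shell and the picture viewer there is one more tool, called after "Emit:" as name([rows], argument=value, ...), one row to a line, values as JSON. step_arm: Moves the arm, as the interface text tells. Its arguments: {"type":"object","properties":{"motion":{"type":"array","items":{"type":"array","items":{"type":"number"}}},"fingers":{"type":"number"},"force":{"type":"number"}},"required":["motion"]}

```bash
mkdir -p pics
cat > h.py <<'E'
import numpy as np, cv2
from bench import state, camera, job_done
def snap(n,f):
    c=camera(n); cv2.imwrite(f,c["img"]); np.savez(f+'.npz',K=[c["fx"],c["fy"],c["cx"],c["cy"]],T=c["cam_to_world"]); 
    print([k for k in c if k!='img']); return c
def ray(f,u,v):
    d=np.load(f+'.npz'); fx,fy,cx,cy=d['K']; T=d['T']
    r=T[:3,:3]@np.array([(u-cx)/fx,-(v-cy)/fy,-1]); return T[:3,3],r
def atz(f,u,v,z):
    o,r=ray(f,u,v); return o+r*(z-o[2])/r[2]
def tri(f1,p1,f2,p2):
    o1,r1=ray(f1,*p1);o2,r2=ray(f2,*p2)
    s=np.linalg.lstsq(np.c_[r1,-r2],o2-o1,rcond=None)[0]
    a=o1+s[0]*r1;b=o2+s[1]*r2; return (a+b)/2,np.linalg.norm(a-b)
def proj(f,P):
    d=np.load(f+'.npz'); fx,fy,cx,cy=d['K']; T=d['T']
    q=T[:3,:3].T@(np.array(P)-T[:3,3]); return cx+fx*q[0]/-q[2], cy-fy*q[1]/-q[2]
E
python3 - <<'E'
from h import *
for n in("top","side"):
    c=snap(n,f'pics/{n}0.png'); print(n,c["fx"],c["fy"],c["cx"],c["cy"],np.round(c["cam_to_world"],3).tolist())
    cv2.imwrite(f'pics/{n}0v.png',cv2.resize(c["img"],(800,600),interpolation=cv2.INTER_CUBIC))
print(state())
E
```

```text
['fx', 'fy', 'cx', 'cy', 'cam_to_world']
top 367.82991132105394 367.82991132105394 259.41111389211477 191.6462475057612 [[-0.022, 0.992, -0.124, 445.967], [-0.999, -0.025, -0.026, -68.402], [-0.029, 0.124, 0.992, 1252.055], [0.0, 0.0, 0.0, 1.0]]
['fx', 'fy', 'cx', 'cy', 'cam_to_world']
side 417.85782998931955 417.85782998931955 257.9795149314735 191.3930108102312 [[-0.935, 0.217, -0.28, 285.379], [-0.353, -0.622, 0.699, 661.99], [-0.022, 0.753, 0.658, 825.336], [0.0, 0.0, 0.0, 1.0]]
{'time': 0.1, 'qpos': array([-1.27952880e+00,  3.07463816e-01,  1.50754405e+00,  1.70429480e-05,
        1.32839768e+00, -7.34946820e-02]), 'joint_vel': array([-4.61327072e-04, -8.70062495e-04, -2.90813026e-03, -3.15815370e-04,
        1.63132412e-03,  7.69497689e-06]), 'tau': array([-6.07629099e-04, -4.58531964e+01, -2.52607208e+01, -2.38341408e-04,
        5.55064558e-03,  3.94185122e-05]), 'tool_pos': array([ 204.92335521, -536.5734717 ,  230.49235408]), 'tool_rot': array([ 9.83414584e-01,  1.81369604e-01, -9.02829406e-05, -9.01973890e-04]), 'wrist_force': array([-0.45597112,  0.40969116, -0.26189265]), 'ft_torque': array([ 0.02903544,  0.00909723, -0.00314642]), 'finger_force': 0.0, 'opening': 0.9974109172914817}
```

View pics/top0v.png

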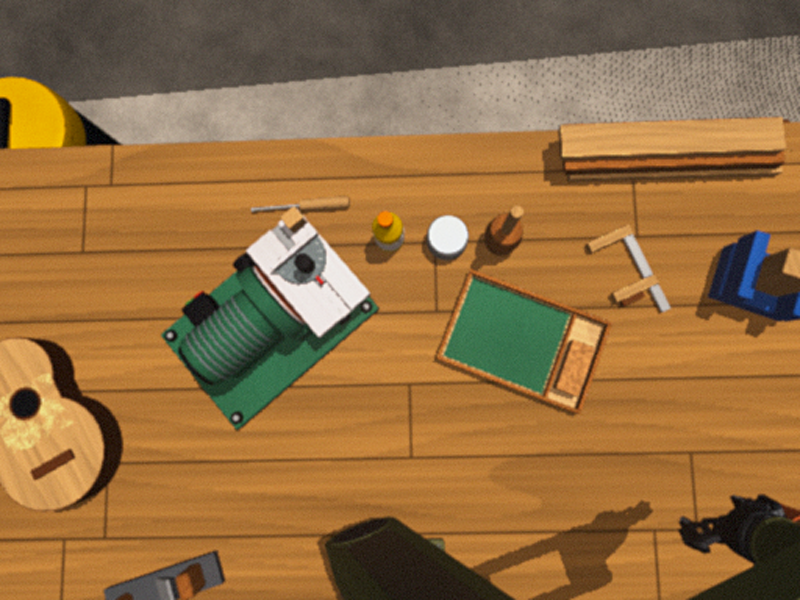

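View pics/side0v.png

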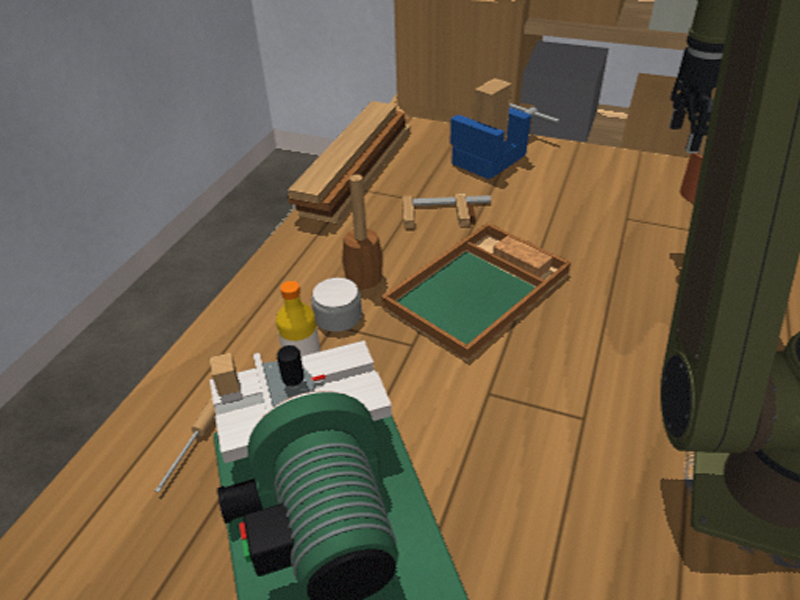

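Top: knob near (305,263) of the 800 px view, the slot running to the mouth at the lower right; tray to the right, corners (470,272), (607,323), (577,412), (437,357). Side: knob at (290,365). I'll enlarge both.

Run:
```python
import cv2
t=cv2.imread('pics/top0.png')[120:225,140:280]; s=cv2.imread('pics/side0.png')[205:310,125:265]
cv2.imwrite('pics/c1.png',cv2.resize(t,None,fx=5.7,fy=5.7,interpolation=cv2.INTER_CUBIC))
cv2.imwrite('pics/c2.png',cv2.resize(s,None,fx=5.7,fy=5.7,interpolation=cv2.INTER_CUBIC))
```

```text
(no output)
```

View pics/c1.png

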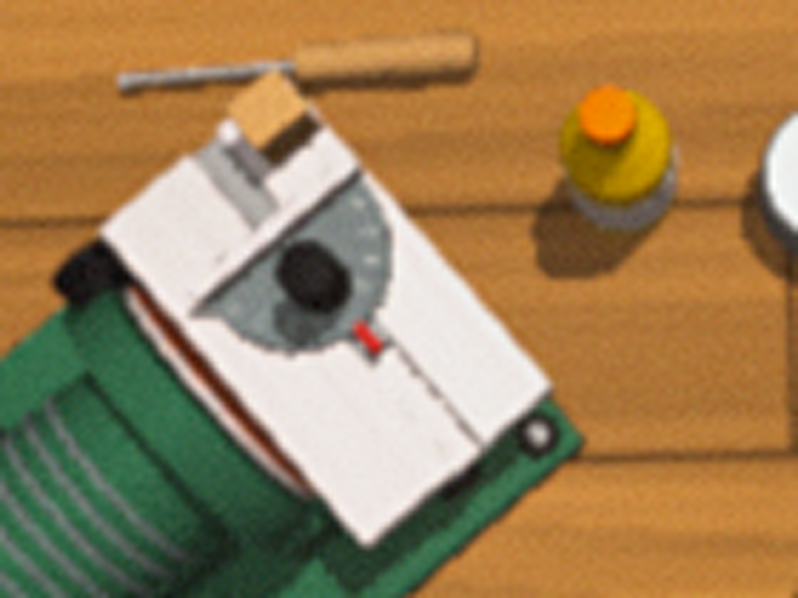

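View pics/c2.png

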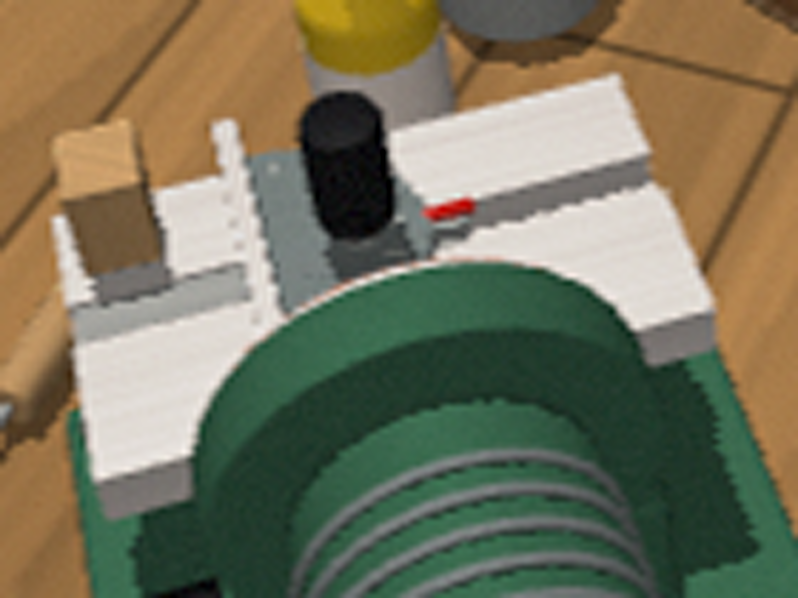

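```bash
cat > m.py <<'E'
from h import *
T='pics/top0.png';S='pics/side0.png'
ct=lambda u,v:(140+(u+.5)/5.7-.5,120+(v+.5)/5.7-.5); cs=lambda u,v:(125+(u+.5)/5.7-.5,205+(v+.5)/5.7-.5)
v=lambda u,w:((u+.5)/1.5625-.5,(w+.5)/1.5625-.5)
E
python3 - <<'E'
from m import *
np.set_printoptions(precision=1,suppress=True)
print('knob top-view z176',atz(T,*ct(314,275),176),'side top face z202',atz(S,*cs(341,117),202),'tri',tri(T,ct(314,275),S,cs(348,168)))
ct4=[(551,387),(368,547),(103,232)];cs4=[(617,75),(713,318),(100,487),(55,215)]
A=[atz(T,*ct(*p),130) for p in ct4];B=[atz(S,*cs(*p),130) for p in cs4]
print(np.array(A));print(np.array(B))
for a,b in zip(ct4,cs4): print('tri',tri(T,ct(*a),S,cs(*b)))
for Q in(A,B):
    m=Q[0]+(Q[1]-Q[0])*58/132; d=Q[2]-Q[1]; e=Q[0]-Q[1]
    print('mouth',m,'len',np.linalg.norm(d),np.linalg.norm(e),'yaw',np.degrees(np.arctan2(d[1],d[0])),'yaw by width',np.degrees(np.arctan2(e[0],-e[1])))
tr=[(470,272),(607,323),(577,412),(437,357)]
W=np.array([atz(T,*v(*p),30) for p in tr]);print(W)
ts=[(383,297),(490,227),(569,264),(468,357)]
print(np.array([atz(S,*v(*p),30) for p in ts]))
print('glue,wax,mallet',[atz(T,*v(*p),z) for p,z in(((387,220),170),((447,236),60),((515,212),230))])
E
```

```text
knob top-view z176 [657.6 151.6 176. ] side top face z202 [657.4 150.5 202. ] tri (array([657.8, 151.7, 175.8]), np.float64(0.20738491329033765))
[[601.5  32.  130. ]
 [517.3 131.8 130. ]
 [693.9 277.6 130. ]]
[[603.4  31.5 130. ]
 [518.6 137.9 130. ]
 [694.  281.2 130. ]
 [781.2 176.7 130. ]]
tri (array([602.2,  32.2, 130.9]), np.float64(1.641172922587884))
tri (array([519.1, 133.3, 124.3]), np.float64(2.9805107800754604))
tri (array([695.4, 279. , 126.4]), np.float64(1.4711452879444553))
mouth [564.5  75.9 130. ] len 229.02350311912858 130.58849486298126 yaw 39.53673504581484 yaw by width 40.172387743079994
mouth [566.1  78.2 130. ] len 226.51067282659932 136.03620963980654 yaw 39.243800149319696 yaw by width 38.561433662807815
[[ 655.8 -176.3   30. ]
 [ 538.9 -460.7   30. ]
 [ 355.5 -387.1   30. ]
 [ 475.6 -100.2   30. ]]
[[ 661.3 -176.5   30. ]
 [ 532.5 -459.8   30. ]
 [ 354.3 -387.7   30. ]
 [ 469.   -81.2   30. ]]
glue,wax,mallet [array([737.9,  -7.6, 170. ]), array([ 729.1, -127.9,   60. ]), array([ 729.7, -244.1,  230. ])]
```

```bash
cat >> h.py <<'E'
from scipy.spatial.transform import Rotation as R
def go(P,yaw,s=None):
    s=s or state(); r=R.from_quat(s['tool_rot']).as_matrix(); y=np.arctan2(r[1,0],r[0,0])
    print('t',round(s['time'],2),'pos',np.round(s['tool_pos'],1),'yaw',round(np.degrees(y),2),'tilt',np.round(r[:2,2],4),'F',np.round(s['wrist_force'],1),'M',np.round(s['ft_torque'],2),'op',round(s['opening'],3),'ff',round(float(s['finger_force']),1),'q',np.round(s['qpos'],2))
    if P is not None: print('shift',np.round(r.T@(np.array(P)-s['tool_pos']),1),'turn',round(y-np.radians(yaw),4))
E
python3 -c "
from h import *
go([657.5,151.4,285],39.3)"
```

```text
t 0.1 pos [ 204.9 -536.6  230.5] yaw 20.9 tilt [-0.0005  0.0017] F [-0.5  0.4 -0.3] M [ 0.03  0.01 -0.  ] op 0.997 ff 0.0 q [-1.28  0.31  1.51  0.    1.33 -0.07]
shift [ 668.2 -481.4  -53.5] turn -0.3212
```

Emit:
step_arm([
  [15,-11,-15,0],
  [45,-32,-40,0],
  [80,-58,-54,0],
  [120,-86,-54,-0.03],
  [160,-115,-54,-0.06],
  [200,-144,-54,-0.09],
  [240,-173,-54,-0.12],
  [280,-202,-54,-0.15],
  [320,-230,-54,-0.18],
  [360,-259,-54,-0.21],
  [400,-288,-54,-0.24],
  [440,-317,-54,-0.27],
], fingers=-1)

```text
time: 1.3
tool_pos: [503.3, -81.2, 286.3]
tool_rot: [0.95, 0.313, 0.0, 0.0]
wrist_force: [0.7, -1.3, 0.4]
opening: 0.995
finger_force: 0.0
```

```bash
python3 -c "
from h import *
go([657.5,151.4,285],39.3)"
```

```text
t 1.3 pos [503.3 -81.2 286.3] yaw 36.48 tilt [0.0008 0.0001] F [ 0.7 -1.3  0.4] M [-0.04 -0.03  0.01] op 0.995 ff 0.0 q [-0.24  0.18  1.55  0.    1.42  0.69]
shift [262.2 -95.3   1.4] turn -0.0493
```

Emit:
step_arm([
  [40,-14.5,0,-0.01],
  [80,-29,0,-0.02],
  [120,-44,0,-0.03],
  [160,-58,0,-0.04],
  [195,-71,0,-0.049],
  [225,-82,0,-0.049],
  [248,-90,0,-0.049],
  [258,-94,0,-0.049],
  [262,-95,0,-0.049],
  [262,-95,0,-0.049],
  [262,-95,0,-0.049],
])

```text
time: 2.4
tool_pos: [656.9, 146.8, 285.6]
tool_rot: [0.942, 0.335, -0.0, 0.0]
wrist_force: [0.0, 0.5, 0.9]
opening: 1.0
finger_force: 0.0
```

Run:
```python
from h import *
go([657.5,151.4,157],39.3)
a=snap('top','pics/top1.png');b=snap('side','pics/side1.png')
im=[cv2.resize(a['img'][110:215,130:270],None,fx=2.85,fy=2.85,interpolation=cv2.INTER_CUBIC),cv2.resize(b['img'][175:280,115:255],None,fx=2.85,fy=2.85,interpolation=cv2.INTER_CUBIC)]
cv2.imwrite('pics/v1.png',np.hstack(im))
```

```text
t 2.4 pos [656.9 146.8 285.6] yaw 39.13 tilt [-0.0005 -0.0006] F [0.  0.5 0.9] M [-0.05  0.03  0.01] op 1.0 ff 0.0 q [ 0.16  0.41  1.2  -0.    1.53  1.05]
shift [  3.4  -3.2 128.6] turn -0.0029
['fx', 'fy', 'cx', 'cy', 'cam_to_world']
['fx', 'fy', 'cx', 'cy', 'cam_to_world']
```

View pics/v1.png

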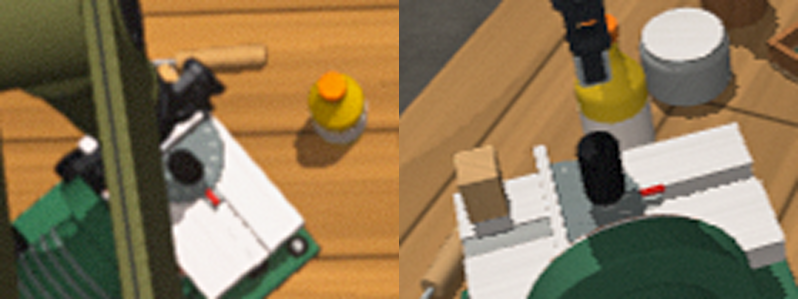

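The knob is at (185,165) in the left half (top) and (600,165) in the right half (side). The gripper shows above it at (590,50). I'll check against the projected TCP.

Run:
```python
from m import *
f='pics/side1.png'
for P in([656.9,146.8,285.6],[656.9,146.8,304],[657.5,151.4,176]):
    u,w=proj(f,P); print('side',(u-115)*2.85+399,(w-175)*2.85); u,w=proj('pics/top1.png',P); print('top',(u-130)*2.85,(w-110)*2.85)
```

```text
side 583.2055988951424 54.343830909345805
top 165.7560955861925 143.6178510124103
side 579.2557423397365 34.02712560072894
top 161.3725059583491 139.48961490958112
side 600.8860164990986 167.9850977663248
top 184.4864596353891 164.92282013226188
```

Emit:
step_arm([
  [3.4,-3.2,5,-0.003],
  [3.4,-3.2,20,-0.003],
  [3.4,-3.2,40,-0.003],
  [3.4,-3.2,60,-0.003],
  [3.4,-3.2,80,-0.003],
  [3.4,-3.2,100,-0.003],
  [3.4,-3.2,115,-0.003],
  [3.4,-3.2,125,-0.003],
  [3.4,-3.2,130,-0.003],
  [3.4,-3.2,131,-0.003],
  [3.4,-3.2,131,-0.003],
])

```text
time: 3.6
tool_pos: [658.7, 152.5, 154.9]
tool_rot: [0.942, 0.337, 0.0, 0.0]
wrist_force: [0.2, -0.3, 0.4]
opening: 0.999
finger_force: 0.0
```

```bash
python3 -c "
from h import *
go([657.5,151.4,154],39.3)"
```

```text
t 3.6 pos [658.7 152.5 154.9] yaw 39.35 tilt [0.001  0.0002] F [ 0.2 -0.3  0.4] M [0.   0.   0.02] op 0.999 ff 0.0 q [ 0.16  0.5   1.38 -0.    1.26  1.05]
shift [-1.6  0.   0.9] turn 0.0008
```

Emit:
step_arm([
  [0,0,0,0],
  [0,0,0,0],
  [0,0,0,0],
  [0,0,0,0],
  [0,0,0,0],
  [0,0,0,0],
  [0,0,0,0],
  [0,0,0,0],
  [0,0,0,0],
  [0,0,0,0],
], fingers=1, force=25)

```text
time: 4.6
tool_pos: [658.3, 152.7, 154.8]
tool_rot: [0.942, 0.337, 0.0, -0.0]
wrist_force: [-1.5, 1.9, 6.2]
opening: 0.367
finger_force: 26.6
```

```bash
python3 -c "
from h import *
s=state();go([657.5,151.4,154],39.3,s)
r=R.from_quat(s['tool_rot']).as_matrix();print('Ftool',r.T@s['wrist_force'])"
```

```text
t 4.6 pos [658.3 152.7 154.8] yaw 39.36 tilt [0.0002 0.0005] F [-1.5  1.9  6.2] M [0.3  0.37 0.01] op 0.367 ff 26.6 q [0.17 0.5  1.38 0.   1.26 1.05]
shift [-1.5  0.6  0.8] turn 0.001
Ftool [ 0.01979639 -2.41369909 -6.18047426]
```

Emit:
step_arm([
  [0,0,-0.3,0],
  [-1,0,-0.3,0],
  [-3,0,-0.3,0],
  [-6,0,-0.3,0],
  [-10,0,-0.3,0],
  [-14,0,-0.3,0],
  [-18,0,-0.3,0],
  [-22,0,-0.3,0],
  [-26,0,-0.3,0],
  [-30,0,-0.3,0],
], force=60)

```text
time: 5.6
tool_pos: [636.8, 134.0, 155.0]
tool_rot: [0.942, 0.337, 0.002, 0.0]
wrist_force: [3.5, 4.7, 1.4]
opening: 0.358
finger_force: 59.2
```

```bash
cat > st.py <<'E'
from h import *
s=state();go(None,0,s)
r=R.from_quat(s['tool_rot']).as_matrix();print('Ftool',r.T@s['wrist_force'],'Mtool',r.T@s['ft_torque'])
d=s['tool_pos']-[658.3,152.7,154.8]; a=np.radians(39.36); print('along',d[0]*np.cos(a)+d[1]*np.sin(a),'lat(left)',-d[0]*np.sin(a)+d[1]*np.cos(a),'z',d[2])
E
python3 st.py
```

```text
t 5.6 pos [636.8 134.  155. ] yaw 39.35 tilt [0.0038 0.0012] F [3.5 4.7 1.4] M [ 0.78 -0.44  0.03] op 0.358 ff 59.2 q [0.14 0.47 1.44 0.   1.22 1.03]
Ftool [ 5.70739469 -1.41053062 -1.37006857] Mtool [ 0.32378694  0.82932701 -0.02859639]
along -28.532767404353194 lat(left) -0.8446814633635729 z 0.16305965599329397
```

Emit:
step_arm([
  [-4,0,0,0],
  [-8,0,0,0],
  [-13,0,0,0],
  [-18,0,0,0],
  [-23,0,0,0],
  [-28,0,0,0],
  [-33,0,0,0],
  [-38,0,0,0],
  [-43,0,0,0],
  [-48,0,0,0],
])

```text
time: 6.6
tool_pos: [599.6, 103.2, 154.9]
tool_rot: [0.942, 0.337, 0.002, 0.0]
wrist_force: [2.8, 4.5, 2.5]
opening: 0.362
finger_force: 59.2
```

```bash
python3 st.py
```

```text
t 6.6 pos [599.6 103.2 154.9] yaw 39.34 tilt [0.0036 0.0009] F [2.8 4.5 2.5] M [ 0.69 -0.45 -0.03] op 0.362 ff 59.2 q [0.1  0.41 1.54 0.   1.18 0.98]
Ftool [ 5.01344998 -1.67361307 -2.50712877] Mtool [0.24989388 0.79078016 0.03208222]
along -76.73438398520919 lat(left) -1.0164843615684802 z 0.10653115319871631
```

Emit:
step_arm([
  [-5,0,0,0],
  [-11,0,0,0],
  [-17,0,0,0],
  [-23,0,0,0],
  [-29,0,0,0],
  [-35,0,0,0],
  [-41,0,0,0],
  [-47,0,0,0],
  [-53,0,0,0],
  [-59,0,0,0],
  [-65,0,0,0],
  [-71,0,0,0],
])

```text
time: 7.8
tool_pos: [542.6, 57.6, 154.5]
tool_rot: [0.942, 0.337, -0.0, -0.0]
wrist_force: [3.1, 1.9, 1.3]
opening: 0.359
finger_force: 59.0
```

```bash
python3 st.py
```

```text
t 7.8 pos [542.6  57.6 154.5] yaw 39.35 tilt [-0.0002  0.    ] F [3.1 1.9 1.3] M [ 0.48 -0.73  0.04] op 0.359 ff 59.0 q [0.03 0.34 1.67 0.   1.13 0.91]
Ftool [ 3.62851338  0.5221793  -1.27003592] Mtool [-0.09519536  0.86572654 -0.04014506]
along -149.7797352040658 lat(left) -0.11522513266700685 z -0.2612671386943646
```

Emit:
step_arm([
  [-5,0,0,0],
  [-10,0,0,0],
  [-15,0,0,0],
  [-20,0,0,0],
  [-25,0,0,0],
  [-30,0,0,0],
  [-35,0,0,0],
  [-40,0,0,0],
  [-45,0,0,0],
  [-50,0,0,0],
  [-55,0,0,0],
  [-60,0,0,0],
])

```text
time: 9.0
tool_pos: [495.9, 19.6, 154.4]
tool_rot: [0.942, 0.337, -0.0, -0.0]
wrist_force: [0.5, 1.5, -2.4]
opening: 0.357
finger_force: 59.2
```

```bash
python3 st.py
```

```text
t 9.0 pos [495.9  19.6 154.4] yaw 39.35 tilt [-0.0009 -0.0001] F [ 0.5  1.5 -2.4] M [ 0.28 -0.41  0.03] op 0.357 ff 59.2 q [-0.05  0.27  1.77 -0.    1.09  0.84]
Ftool [ 1.31391379 -0.8416102   2.41919948] Mtool [-0.04689055  0.49312245 -0.03329242]
along -209.96271220934864 lat(left) 0.05628010275813722 z -0.4049128996566935
```

Emit:
step_arm([
  [-5,0,0,0],
  [-10,0,0,0],
  [-15,0,0,0],
  [-20,0,0,0],
  [-25,0,0,0],
  [-30,0,0,0],
  [-35,0,0,0],
  [-40,0,0,0],
  [-43,0,0,0],
  [-45,0,0,0],
  [-45,0,0,0],
])

```text
time: 10.1
tool_pos: [461.6, -8.8, 154.6]
tool_rot: [0.942, 0.337, -0.0, -0.0]
wrist_force: [1.3, 0.0, -4.2]
opening: 0.357
finger_force: 59.4
```

```bash
python3 st.py
python3 - <<'E'
from h import *
a=snap('top','pics/top2.png');b=snap('side','pics/side2.png')
f=lambda i:cv2.resize(i,None,fx=2.5,fy=2.5,interpolation=cv2.INTER_CUBIC)
cv2.imwrite('pics/v2.png',np.hstack([f(a['img'][110:330,160:320]),f(b['img'][110:330,140:300])]))
E
```

```text
t 10.1 pos [461.6  -8.8 154.6] yaw 39.34 tilt [-0.0001  0.    ] F [ 1.3  0.  -4.2] M [-0.09  0.08  0.01] op 0.357 ff 59.4 q [-0.11  0.23  1.84  0.    1.07  0.77]
Ftool [0.99870865 0.80242295 4.19494324] Mtool [-0.02286987 -0.11800625 -0.01450022]
along -254.43792232798387 lat(left) -0.11665722239445131 z -0.182644457703816
['fx', 'fy', 'cx', 'cy', 'cam_to_world']
['fx', 'fy', 'cx', 'cy', 'cam_to_world']
```

View pics/v2.png

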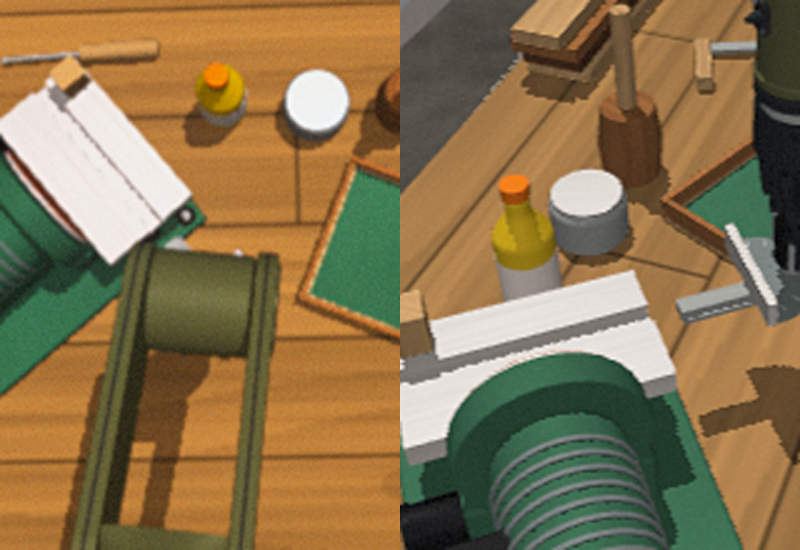

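Bar is clear of the mouth and level (tip at (685,308) in the right crop). Now over to the tray.

Run:
```python
from h import *
go([506,-282,154.6],67.7)
f='pics/side2.png'
k=np.array([460.5,-9.7])
u,w=proj(f,[*(k+110*np.array([.773,.634])),123]); print('tip expected',(u-140)*2.5+400,(w-110)*2.5)
```

```text
t 10.2 pos [462.1  -8.6 154.7] yaw 39.34 tilt [0.0004 0.0001] F [ 0.4 -0.4 -4.8] M [-0.05  0.04 -0.04] op 0.362 ff 59.4 q [-0.11  0.23  1.84  0.    1.07  0.77]
shift [-1.394e+02  2.393e+02  1.000e-01] turn -0.4949
tip expected 678.3308609261883 310.4165938271859
```

Emit:
step_arm([
  [-3,5,0,0],
  [-10,17,0,0],
  [-21,36,0,0],
  [-35,60,0,-0.02],
  [-50,85,0,-0.07],
  [-65,111,0,-0.14],
  [-80,137,0,-0.21],
  [-95,163,0,-0.29],
  [-110,189,0,-0.37],
  [-123,211,0,-0.44],
  [-133,228,0,-0.48],
  [-138,237,0,-0.495],
])

```text
time: 11.4
tool_pos: [505.8, -282.7, 154.4]
tool_rot: [0.831, 0.557, -0.0, 0.001]
wrist_force: [0.1, 0.5, -4.3]
opening: 0.359
finger_force: 59.7
```

Emit:
step_arm([
  [0,0,0,0],
  [0,0,0,0],
  [0,0,0,0],
])

```text
time: 11.7
tool_pos: [504.9, -278.2, 154.4]
tool_rot: [0.83, 0.557, -0.0, -0.001]
wrist_force: [-0.2, 0.3, -5.3]
opening: 0.359
finger_force: 59.7
```

Run:
```python
from h import *
go([506,-282,60],67.7)
a=snap('top','pics/top3.png');b=snap('side','pics/side3.png')
f=lambda i:cv2.resize(i,None,fx=3,fy=3,interpolation=cv2.INTER_CUBIC)
cv2.imwrite('pics/v3.png',np.hstack([f(a['img'][150:290,265:398]),f(b['img'][120:260,232:365])]))
```

```text
t 11.7 pos [ 504.9 -278.2  154.4] yaw 67.73 tilt [-0.0009  0.0011] F [-0.2  0.3 -5.3] M [-0.06  0.08  0.03] op 0.359 ff 59.7 q [-0.58  0.38  1.61  0.    1.16 -0.19]
shift [-3.2  2.6 94.4] turn 0.0004
['fx', 'fy', 'cx', 'cy', 'cam_to_world']
['fx', 'fy', 'cx', 'cy', 'cam_to_world']
```

View pics/v3.png

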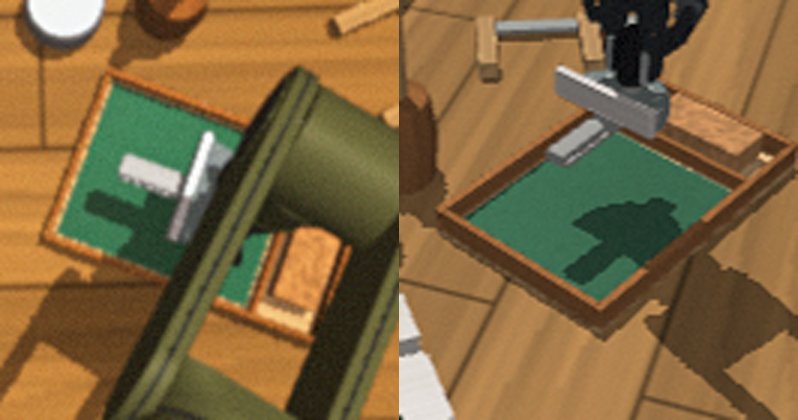

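Emit:
step_arm([
  [-1,1,3,0],
  [-2,2,12,0],
  [-3,2.5,25,0],
  [-3,2.5,40,0],
  [-3,2.5,55,0],
  [-3,2.5,69,0],
  [-3,2.5,82,0],
  [-3,2.5,92,0],
  [-3,2.5,98,0],
  [-3,2.5,102,0],
  [-3,2.5,104,0],
  [-3,2.5,104,0],
])

```text
time: 13.0
tool_pos: [506.8, -283.2, 50.7]
tool_rot: [0.83, 0.557, 0.0, 0.0]
wrist_force: [0.4, -0.7, -5.2]
opening: 0.361
finger_force: 59.8
```

Emit:
step_arm([
  [0,0,0.5,0],
  [0,0,1,0],
  [0,0,1.5,0],
  [0,0,2,0],
  [0,0,2.5,0],
  [0,0,3,0],
  [0,0,3.5,0],
  [0,0,4,0],
  [0,0,4.5,0],
  [0,0,5,0],
  [0,0,5,0],
])

```text
time: 14.1
tool_pos: [506.5, -283.1, 45.5]
tool_rot: [0.83, 0.557, -0.0, -0.0]
wrist_force: [-0.1, 0.0, -5.2]
opening: 0.357
finger_force: 59.8
```

```bash
python3 st.py
```

```text
t 14.1 pos [ 506.5 -283.1   45.5] yaw 67.71 tilt [-0.0002  0.0002] F [-0.1  0.  -5.2] M [-0.09  0.04  0.  ] op 0.357 ff 59.8 q [-0.58  0.51  1.72  0.    0.92 -0.19]
Ftool [-0.03811186 -0.11078195  5.15960731] Mtool [ 0.00023883 -0.09506066 -0.00149661]
along -393.68875113666695 lat(left) -240.6770824485606 z -109.31725920374302
```

Emit:
step_arm([
  [0,0,0.3,0],
  [0,0,0.6,0],
  [0,0,0.9,0],
  [0,0,1.1,0],
  [0,0,1.3,0],
  [0,0,1.5,0],
  [0,0,1.5,0],
])

```text
time: 14.8
tool_pos: [506.6, -283.2, 44.1]
tool_rot: [0.83, 0.557, 0.0, 0.0]
wrist_force: [-0.5, -0.2, -4.5]
opening: 0.358
finger_force: 59.8
```

```bash
python3 st.py
```

```text
t 14.8 pos [ 506.6 -283.2   44.1] yaw 67.71 tilt [ 0.     -0.0001] F [-0.5 -0.2 -4.5] M [-0.14  0.09  0.06] op 0.358 ff 59.8 q [-0.58  0.51  1.72 -0.    0.91 -0.19]
Ftool [-0.31946968 -0.37002466  4.52420899] Mtool [ 0.02833788 -0.16633649 -0.06211537]
along -393.67936629531516 lat(left) -240.8181600055831 z -110.6535322741432
```

Emit:
step_arm([
  [0,0,0.2,0],
  [0,0,0.4,0],
  [0,0,0.6,0],
  [0,0,0.8,0],
  [0,0,0.8,0],
])

```text
time: 15.3
tool_pos: [506.6, -283.3, 43.9]
tool_rot: [0.83, 0.557, -0.0, 0.0]
wrist_force: [-2.9, -0.4, 3.6]
opening: 0.359
finger_force: 60.1
```

```bash
python3 st.py
```

```text
t 15.3 pos [ 506.6 -283.3   43.9] yaw 67.72 tilt [ 0.0003 -0.0004] F [-2.9 -0.4  3.6] M [ 0.07  0.43 -0.04] op 0.359 ff 60.1 q [-0.58  0.51  1.72 -0.    0.91 -0.19]
Ftool [-1.50558175 -2.5604999  -3.59749685] Mtool [ 0.4189747  -0.09912409  0.04143563]
along -393.7738385181236 lat(left) -240.90395997639297 z -110.91195104029032
```

On the floor. I'll ease the grip, then open partway.

Emit:
step_arm([
  [0,0,0,0],
  [0,0,0,0],
  [0,0,0,0],
], force=20)

```text
time: 15.6
tool_pos: [506.6, -283.3, 43.9]
tool_rot: [0.83, 0.557, -0.0, 0.0]
wrist_force: [-3.8, 0.4, 6.0]
opening: 0.362
finger_force: 60.3
```

Emit:
step_arm([
  [0,0,0,0],
  [0,0,0,0],
  [0,0,0,0],
  [0,0,0,0],
  [0,0,0,0],
  [0,0,0,0],
  [0,0,0,0],
  [0,0,0,0],
], fingers=-1)

```text
time: 16.4
tool_pos: [506.6, -283.1, 43.3]
tool_rot: [0.83, 0.557, 0.0, -0.0]
wrist_force: [-0.6, -0.8, 0.6]
opening: 0.999
finger_force: 0.0
```

```bash
python3 st.py
```

```text
t 16.4 pos [ 506.6 -283.1   43.3] yaw 67.71 tilt [0. 0.] F [-0.6 -0.8  0.6] M [-0.01  0.    0.03] op 0.999 ff 0.0 q [-0.58  0.51  1.72  0.    0.91 -0.19]
Ftool [-1.00084052 -0.22255257 -0.60425052] Mtool [-0.00161301 -0.00664353 -0.02542239]
along -393.64964342614144 lat(left) -240.79264923688538 z -111.52960238705236
```

Raise straight up, then move clear towards -y at height for a look.

Emit:
step_arm([
  [0,0,-3,0],
  [0,0,-12,0],
  [0,0,-27,0],
  [0,0,-47,0],
  [0,0,-72,0],
  [0,0,-100,0],
  [0,0,-130,0],
  [0,0,-160,0],
  [0,0,-185,0],
  [0,0,-205,0],
  [0,0,-215,0],
  [0,0,-220,0],
])

```text
time: 17.6
tool_pos: [506.9, -283.3, 264.9]
tool_rot: [0.83, 0.557, 0.0, 0.001]
wrist_force: [0.1, 0.3, -0.7]
opening: 0.999
finger_force: 0.0
```

Emit:
step_arm([
  [-10,0,0,0],
  [-30,0,0,0],
  [-60,0,0,0],
  [-95,0,0,0],
  [-130,0,0,0],
  [-165,0,0,0],
  [-195,0,0,0],
  [-220,0,0,0],
  [-240,0,0,0],
  [-250,0,0,0],
  [-250,0,0,0],
  [-250,0,0,0],
])

```text
time: 18.8
tool_pos: [412.0, -513.6, 262.9]
tool_rot: [0.83, 0.557, 0.0, -0.001]
wrist_force: [-0.7, 0.6, -0.0]
opening: 1.003
finger_force: 0.0
```

Run:
```python
from h import *
go(None,0)
a=snap('top','pics/top4.png');b=snap('side','pics/side4.png')
f=lambda i:cv2.resize(i,None,fx=2.1,fy=2.1,interpolation=cv2.INTER_CUBIC)
cv2.imwrite('pics/v4.png',np.hstack([f(a['img'][120:310,210:400]),f(b['img'][90:280,185:375])]))
```

```text
t 18.8 pos [ 412.  -513.6  262.9] yaw 67.72 tilt [-0.0002  0.0015] F [-0.7  0.6 -0. ] M [ 0.02 -0.03 -0.02] op 1.003 ff 0.0 q [-0.96  0.4   1.27  0.    1.47 -0.57]
['fx', 'fy', 'cx', 'cy', 'cam_to_world']
['fx', 'fy', 'cx', 'cy', 'cam_to_world']
```

View pics/v4.png

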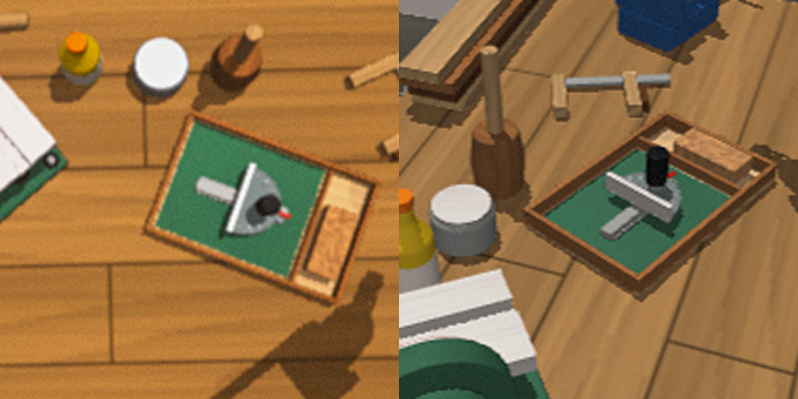

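The gauge stands upright in the green compartment (knob at (267,207) left, (657,165) right), clear of the walls. The bottle, tin, mallet and cork block haven't moved, so I'm handing in.

```bash
python3 -c "
from bench import job_done
print(job_done())"
```

```text
the job is handed in; nothing more can be done
None
```

The mitre gauge is off the sander and standing upright on its bar in the tray's green-lined compartment; it slid out level with about 6 N of drag, the arm touched nothing else, and I handed the job in at about 19 s.

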